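# Clip the cover back onto the fuse box

### The job

Put the loose grey cover back on the black fuse box: slide its tongue under the white strip at the far end of the box until you feel it stop, then swing the other end down until it snaps under the orange latch and lies flat. Press gently, as with a thumb, do not push hard on the white strip (it is thin and cracks), leave the small things around the work where they lie, and let go at the end.

Things in the scene. Friction and masses are not known exactly. Their poses are not given: they have to be found in the camera images.
- mount: Fixed steel plate, 200 x 100 x 4 mm, flat on the cart, carrying the open black fuse box (146 x 92 mm). Origin under its centre, z up; +x to the box's slot end, -x to the latch. The box is clamped up to 14 mm either way along x from nominal: this shift is NOT measured, must be felt, and moves slot, ledges and latch alike. All box points here are nominal points fixed to the plate.
- seat (a point): Where the middle of the cover's underside lies when fully home (nominal, 40 mm over the cart, axes as the plate's, the cover's +x along them). The cover rests there on ledges all round; side rims reach 4 mm above the ledges, with 2.4 mm of play on each side of the cover. Contact force between cover and fuse box must never pass 35 N.
- slot (a point): Where the tongue's tip lower edge lies when fully home: against the back of the slot, on the ledge (nominal: seat + 65 mm along x). Its white roof strip, 88 mm wide, spans it, open to -x: front edge of its underside 8 mm before this point and 8.5 mm above it, sloping down to 6.5 mm above it at the back; 13 mm to the roof's outer top. The ledge reaches 28 mm before this point.
- keeper (a joint): How far the white strip (roof and back of the slot) is pushed back along the plate's +x by the tongue (m): 0 at rest. It is thin springy plastic: 1 mm for each 5 N, and it breaks beyond 0.002 m (10 N). A light push of 3 to 5 N shows that the tongue is home.
- catch (a point): Tip of the orange latch at rest (nominal: seat - 53.5 mm along x, 6 mm above the ledges); 24 mm wide. From the tip its cam face rises 7 mm while going 4 mm outwards (-x), flat on top behind that. If the cover is over 1.5 mm short of fully home, its edge lands on that flat top and will not go down.
- latch (a joint): How far the spring latch is pushed outwards along the plate's -x (m): 0 at rest, at most 0.007. The cover's near edge, pressed down on the cam, pushes it out 2.5 mm, passes below the tip, and the latch springs back to 0 over the cover. This takes some 5 to 15 N straight down on the cover's ribbed thumb patch.
- cover_grip (a point): Loose grey cover, 0.08 to 0.17 kg. Plate 112 x 76 x 4 mm; tongue 50 wide, 9 long, 3 mm thick at its +x end, flush with the underside. Upright grip rib in the middle, 14 mm thick (x), 40 mm along y, from 4 to 32 mm above the underside. This point: middle of the cover, 17 mm above the underside, in the rib; z up out of the cover. Ribbed thumb patch on top at x = -50 to -38 mm.
- cover_tip (a point): Middle of the tongue's tip, at its lower edge: 65 mm along the cover's +x from its centre, at the underside; same axes as the cover.
- pen_mid (a point): Bystander: blue pen, 140 x 12 x 10 mm, lying along its x; its centre.
- marker_mid (a point): Bystander: yellow-green highlighter, 110 x 16 x 12 mm, lying along its x; its centre.
- spark_plug_mid (a point): Bystander: spark plug, 73 x 18 x 19 mm, lying along its x; its centre.

How it is judged:
By the outcome, as a careful person would: the job done as asked, in the order asked, and still so for the second after the job is handed in, with the robot touching nothing.
It also fails if it takes over 45 s, if anything falls off the work surface, if the arm or the gripper's body presses on something with over 40 N, if the wrist force passes 120 N, or if a joint passes its speed limit or range.

### The arm

A 6-joint arm with a two-finger parallel gripper is mounted at the origin on a cart in front of the work surface, level with it; the furniture and walls round the work are solid. World frame = base frame: x ahead of the robot, y to its left, z up, the work surface at z = 0. Lengths are in m, angles in rad, forces in N, time in s.
With the tool pointing down it reaches from about 0.35 to 0.975 m from the base axis. Payload 4.9 kg.
Tool frame: the origin (TCP) lies at the very end of the fingers, on their centre line; the grasp point (between the pads) lies behind it (manip.pinch_z is the y of the grasp point in the tool frame, in m); y points along the fingers, x is the direction in which the jaws open and shut, and the axes are right-handed (so a half turn about y gives the same grasp; the last joint's range is limited). The gripper opens to 85 mm and grips with 20 to 120 N. Pads are 22 mm wide; open, the fingers measure 114 mm over their backs; the gripper's body (76 mm by 85 mm) begins 54 mm behind the grasp point. The pads swing forward as they close: fully open they stand 13 mm farther back than shut.
Start: joints at [1.145, 0.053, 1.613, -0, 1.476, -0.119], TCP at [0.189, 0.596, 0.2] pointing down, gripper open.
Joint ranges: [-3.01, 3.01], [-1.01, 2.22], [0.06, 2.58], [-1.02, 4.17], [0.09, 2.62], [-3.14, 3.14]. Speed limits (rad/s): [2.57, 2.57, 3.14, 3.14, 3.14, 3.14].

### API

Orientations are given as a unit quaternion [w, x, y, z].
In Python, from plant import manip gives the robot as it stands.
- The arm moves only by the tool drive_tool, never from a script. Its argument "motion" is a list of rows, each a list of 3 entries, a list of its own where there are three numbers: the shift along the tool's x, y, z in units of 25 mm (1.0 is 25 mm), then the turn, a rotation vector about the tool's x, y, z in units of 5 degrees (1.0 is 5 degrees), then the closure, from -1 (fully open) to 1 (shut). A call has 1 to 12 rows; each row shifts and turns the commanded pose from where the row before left it, along the tool's axes as they then stand; what a row does not reach is not made up. A row lasts 1/10 s, in which the tool goes at most 50 mm and 8.59 degrees, less where a joint would pass 70% of its speed; a pose out of reach is approached as far as the arm can. A call is refused whole if a number of a shift passes 1 or a number of a turn 1, either way. A call with a gripper value outside its range is refused whole. The fingers move at their own pace and stop on an object; the grip force is fixed at half the most. Time passes only in rows, so rows that do not move let the fingers close. It gives the time, the measured TCP pose, the force and the opening at its end, in the units of the state.
- manip.state(): the state, without advancing time (a new reading comes with each control period).
- manip.grab_frame(name): name is "side" or "top"; returns a dict with "img" (480x640x3 uint8, blue, green, red), "range_z" (480x640 float32, m along the optical axis (not along the pixel's ray), 0 where there is no reading), "camera_matrix" (3x3 intrinsics, pixels), "world_from_camera" (4x4, takes a point from camera to world coordinates). Camera axes: x right, y down, z forward; pixel columns grow to the right and rows downward; lengths in m; the calibration is good to about 2 mm. A picture is of the moment at which its call begins.
- manip.job_done(): hands the job in, once; it reports no verdict.
The state is a dict: "time": time; "joint_pos": joint angles; "joint_vel": joint speeds; "joint_efforts": joint torques, N m; "tool_pos": TCP position; "tool_rot": TCP orientation; "contact_force": force on the tool from outside, world axes, zero at the start; "ft_torque": the same for the moment, N m; "gripper_width": opening from 0.0 (shut) to 1.0 (fully open).
Only numpy, scipy, OpenCV 4.12 (cv2) and the standard library are available. Lean on these libraries where they do the work, as an engineer would, in place of code of your own. Each camera call takes 0.05 s, during which the arm holds its last target. There are 200 camera calls.

## Working session

There is one attempt and no reset: what is moved stays moved. The work goes in short steps, Python scripts to look and compute and a tool call to move; the robot and the scene stay as the last step left them, time stands still between calls to the robot, and variables do not carry over. Pictures are saved under pics/ and viewed, about 8 in all and at most 12, crops included, and the job is handed in when it is done.

Besides the shell and the picture viewer there is one more tool, called after "Call:" as name(argument=value, ...) on one line, values as JSON. drive_tool: Moves the arm, as the interface text tells. Its arguments: {"type":"object","properties":{"motion":{"type":"array","items":{"type":"array"}}},"required":["motion"]}

```bash
ls; mkdir -p pics; python3 - <<'E'
from plant import manip
import cv2,numpy as np
print(manip.state(), manip.pinch_z)
for n in("side","top"):
    f=manip.grab_frame(n); cv2.imwrite(f"pics/{n}0.png",f["img"]); np.savez(f"pics/{n}0.npz",**f)
    print(n,f["camera_matrix"],f["world_from_camera"].round(4))
E
```

```text
pics
{'time': 0.0, 'joint_pos': array([ 1.14500999e+00,  5.33585580e-02,  1.61429066e+00,  5.85363768e-06,
        1.47599004e+00, -1.18975408e-01]), 'joint_vel': array([ 0.00176429, -0.00021483, -0.00033707, -0.00202674, -0.00097803,
       -0.00079475]), 'joint_efforts': array([ 1.69310515e-03, -3.93677080e+01, -3.70182288e+01,  2.84431763e-05,
        7.04649225e-03, -4.49773125e-06]), 'tool_pos': array([0.18846159, 0.5951923 , 0.19836402]), 'tool_rot': array([-0.57017693,  0.57088363,  0.41709415, -0.41835704]), 'contact_force': array([ 0.02689649, -0.23712438, -0.47849285]), 'ft_torque': array([-0.00307485, -0.00558303, -0.02427725]), 'gripper_width': 0.999136545530436} -0.0187
side [[467.53241908   0.         324.49755271]
 [  0.         467.53241908 239.10990999]
 [  0.           0.           1.        ]] [[ 0.9999  0.0145 -0.0067  0.5213]
 [ 0.0119 -0.3902  0.9207 -0.7791]
 [ 0.0107 -0.9206 -0.3903  0.3911]
 [ 0.      0.      0.      1.    ]]
top [[604.2974839    0.         315.05815561]
 [  0.         604.2974839  239.61794095]
 [  0.           0.           1.        ]] [[ 2.3700e-02 -9.9700e-01  7.4000e-02  4.0600e-01]
 [-9.9960e-01 -2.4600e-02 -1.2300e-02  3.0000e-04]
 [ 1.4000e-02 -7.3700e-02 -9.9720e-01  1.3266e+00]
 [ 0.0000e+00  0.0000e+00  0.0000e+00  1.0000e+00]]
```

View pics/top0.png

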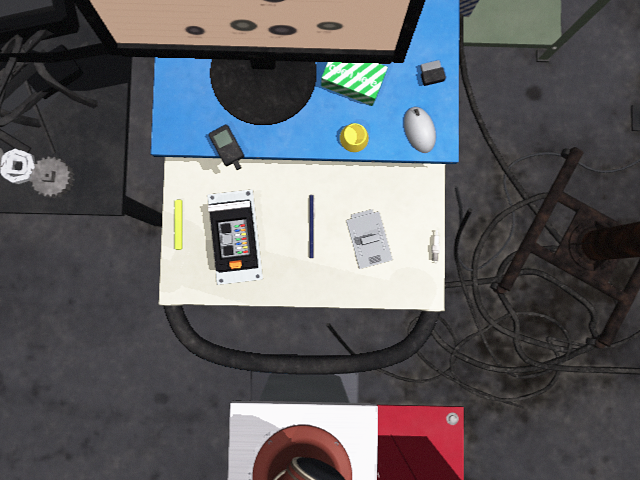

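View pics/side0.png

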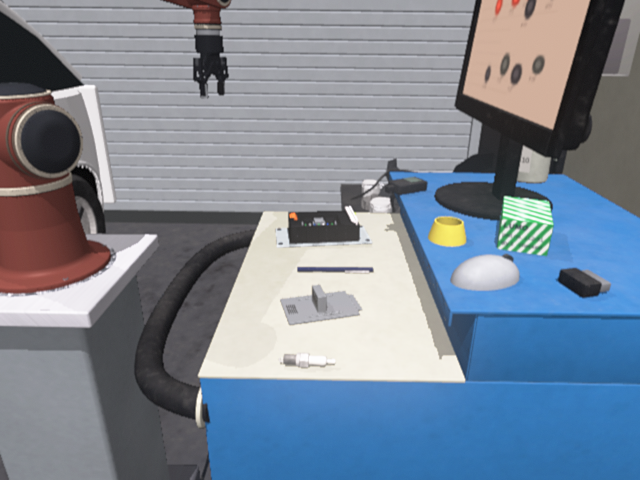

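The top view shows the box at about (233,237), with the strip at (230,200) and the latch at (236,264). The cover is at (369,238) with its thumb patch at (376,259), so its +x points roughly up the image, the same way as the box's. The pen is at (311,226), the highlighter at (178,224) and the plug at (435,245). I'll crop both pictures to measure.

```bash
cat > h.py <<'E'
import numpy as np,cv2
def load(n): return dict(np.load(f"pics/{n}.npz"))
def pts(f):
    K=f["camera_matrix"];T=f["world_from_camera"];v,u=np.mgrid[:480,:640];z=f["range_z"]
    c=np.stack([(u-K[0,2])*z/K[0,0],(v-K[1,2])*z/K[1,1],z],-1)
    return c@T[:3,:3].T+T[:3,3]
def ray(f,uv,h):
    K=f["camera_matrix"];T=f["world_from_camera"];uv=np.atleast_2d(uv).astype(float)
    d=np.c_[(uv-K[:2,2])/K[[0,1],[0,1]],np.ones(len(uv))]@T[:3,:3].T
    return T[:3,3]+d*((h-T[2,3])/d[:,2])[:,None]
def proj(f,p):
    K=f["camera_matrix"];T=f["world_from_camera"];c=(np.atleast_2d(p)-T[:3,3])@T[:3,:3];c=c@K.T
    return c[:,:2]/c[:,2:]
E
python3 - <<'E'
from h import *
f=load("top0");P=pts(f);im=f["img"]
a=cv2.resize(im[180:300,190:270],None,fx=5,fy=5,interpolation=2);b=cv2.resize(im[195:285,335:405],None,fx=5.65,fy=5.65,interpolation=2)
b=cv2.resize(b,(395,600)) if 0 else cv2.copyMakeBorder(b,0,max(0,600-b.shape[0]),0,0,0)[:600]
cv2.imwrite("pics/crop0.png",np.hstack([a,b[:,:400]]))
for u,v in[(300,290),(250,180),(311,226),(200,290),(215,200),(233,240),(230,205),(236,264),(369,238),(355,225),(375,258),(420,200)]: print(u,v,P[v,u].round(4),im[v,u])
E
```

```text
300 290 [0.3932 0.0143 0.0023] [226 237 239]
250 180 [0.633  0.131  0.0011] [233 243 245]
311 226 [ 0.5333 -0.0063  0.0103] [109  59  52]
200 290 [0.3881 0.2318 0.0032] [219 233 235]
215 200 [0.5858 0.2059 0.0059] [243 242 238]
233 240 [0.4972 0.1609 0.0271] [190 183 182]
230 205 [0.5694 0.1664 0.054 ] [251 251 251]
236 264 [0.4449 0.1495 0.0547] [ 85 184 250]
369 238 [ 0.5085 -0.1317  0.0307] [206 201 200]
355 225 [ 0.5384 -0.103   0.0055] [205 199 197]
375 258 [ 0.4671 -0.1486  0.0018] [172 166 167]
420 200 [ 0.5991 -0.2477 -0.0059] [237 245 247]
```

View pics/crop0.png

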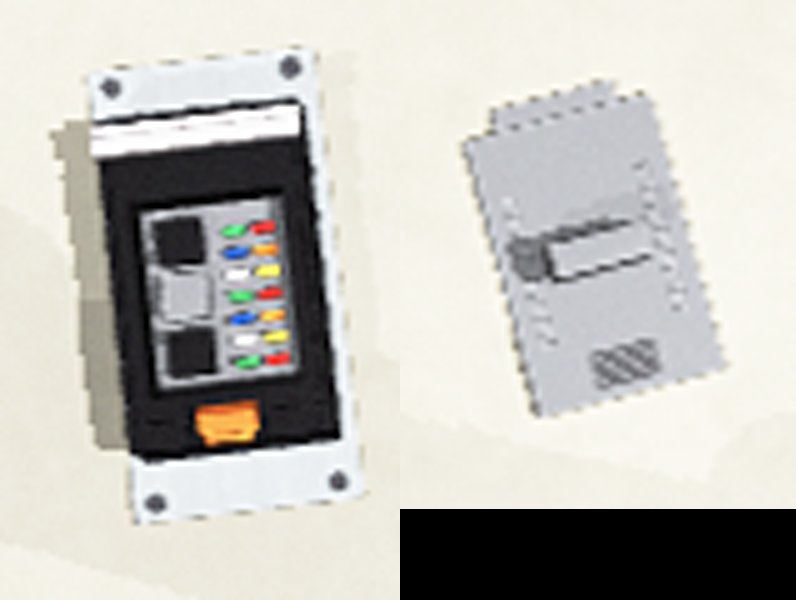

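The left crop shows the strip at the top, the orange latch at the bottom and four plate bolts at crop (112,88), (289,66), (339,481) and (156,503). The right crop shows the cover lying flat, tongue up (far end), with the rib's top face near crop (600,255). Next I'll fit rectangles to the masks.

```bash
python3 - <<'E'
from h import *
f=load("top0");im=f["img"].astype(int)
S=8
big=cv2.resize(f["img"],None,fx=S,fy=S,interpolation=cv2.INTER_LINEAR).astype(int)
def up(c): return (np.asarray(c,float)+.5)/S-.5
def rect(m,h,name,L):
    cs,_=cv2.findContours(m.astype(np.uint8),0,2); c=max(cs,key=cv2.contourArea)
    w=ray(f,up(c[:,0]),h)[:,:2]
    (cx,cy),(a,b),t=cv2.minAreaRect((w*1000).astype(np.float32))
    B=cv2.boxPoints(((cx,cy),(a,b),t)); e=[B[1]-B[0],B[2]-B[1]]; l=max(e,key=np.linalg.norm); l=l*np.sign(l[0])
    print(name,"c",round(cx,1),round(cy,1),"size",round(a,1),round(b,1),"yaw",round(np.degrees(np.arctan2(l[1],l[0])),2)); return w*1000
def roi(m,u0,u1,v0,v1):
    z=np.zeros_like(m);z[v0*S:v1*S,u0*S:u1*S]=m[v0*S:v1*S,u0*S:u1*S];return z
br=big[...,0]-big[...,2]
rect(roi(br>-4,335,405,195,285),.003,"cover",121)
dark=big.sum(-1)<330
rect(roi((br>-4)|(dark&0),198,272,180,300),.004,"plate")if 0 else None
m=roi((br>-4),198,272,180,300); rect(m,.004,"plate",200)
bo=np.array([[112,88],[289,66],[339,481],[156,503]])/5-[.4,.4]+[190,180]
w=ray(f,bo,.006)*1000; print("bolts",w[:,:2].round(1),w[:,:2].mean(0).round(1))
for a,b in((0,3),(1,2)):
    d=w[a]-w[b];print(np.degrees(np.arctan2(d[1],d[0])).round(2),np.linalg.norm(d[:2]).round(1))
m=roi((dark),205,262,190,282);rect(m,.044,"boxdark",0)
org=(big[...,2]-big[...,0]>110); m=roi(org,225,245,258,270);rect(m,.052,"latch",24)
wh=(big.min(-1)>235)&(br>-8); m=roi(wh,205,252,200,212);rect(m,.053,"strip",88)
for n,u0,u1,v0,v1,h in(("pen",300,320,185,265,.01),("mark",168,190,190,260,.012),("plug",425,445,220,270,.01)):
    bg=np.median(im[215:225,270:290].reshape(-1,3),0); m=roi(abs(big-bg).sum(-1)>90,u0,u1,v0,v1); rect(m,h/2,n,0)
# rib in side view
E
```

```text
cover c 511.2 -133.2 size 121.1 76.1 yaw 16.5
plate c 507.0 161.1 size 200.5 101.9 yaw 8.33
bolts [[591.8 212.7]
 [603.6 135.4]
 [421.9 107.8]
 [410.4 187. ]] [506.9 160.7]
8.06 183.3
8.63 183.8
boxdark c 503.4 159.0 size 143.6 91.8 yaw 7.95
latch c 444.6 151.7 size 15.8 25.8 yaw -81.35
strip c 568.3 169.9 size 11.7 87.3 yaw -81.95
pen c 534.1 -6.1 size 142.6 15.7 yaw 1.41
mark c 530.7 285.6 size 113.0 21.0 yaw 2.28
plug c 497.7 -273.1 size 69.2 23.5 yaw 7.83
```

Measured sizes agree with the given ones: cover 121x76, plate 200x102, box 144x92, strip 87 and latch 26. Pose results:
- **Cover centre:** about (506.9, -134.5) mm, yaw 16.5°.
- **Plate centre:** (507, 161) mm, yaw 8.3°.
- **Box shift:** visually about -2 to -3 mm along x, still to be confirmed by feel.

Next I'll plan the approach to the rib.

```bash
cat > plan.py <<'E'
from plant import manip
import numpy as np
from scipy.spatial.transform import Rotation as R
def rot(q): return R.from_quat([q[1],q[2],q[3],q[0]])
def goalrot(yaw,pitch=0,flip=1):
    "tool x along flip*object x, tool y = -object z; pitch>0 raises the object's -x end (deg)"
    O=R.from_euler("ZY",[yaw,pitch],degrees=True).as_matrix()
    x=flip*O[:,0];y=-O[:,2];return R.from_matrix(np.c_[x,y,np.cross(x,y)])
def need(p,Rg):
    s=manip.state();A=rot(s["tool_rot"]);p0=np.array(s["tool_pos"])
    t=A.inv().apply(np.array(p)-p0)/.025; r=np.degrees((A.inv()*Rg).as_rotvec())/5
    print("t",s["time"],"pos",p0.round(4),"F",s["contact_force"].round(2),"M",s["ft_torque"].round(2),"w",round(s["gripper_width"],3))
    print("tool x",A.as_matrix()[:,0].round(3),"y",A.as_matrix()[:,1].round(3),"shift units",t.round(3),"turn units",r.round(3))
E
python3 - <<'E'
from plan import *
for fl in(1,-1): need([.5069,-.1345,.12],goalrot(16.5,0,fl))
E
```

```text
t 0.1 pos [0.1885 0.5952 0.1985] F [0.03 0.08 0.54] M [-0.06 -0.02  0.01] w 0.997
tool x [ 0.302  0.953 -0.002] y [-0.001 -0.002 -1.   ] shift units [-23.974   3.179 -20.958] turn units [ 8.0000e-03  1.1184e+01 -2.1000e-02]
t 0.1 pos [0.1885 0.5952 0.1985] F [0.03 0.08 0.54] M [-0.06 -0.02  0.01] w 0.997
tool x [ 0.302  0.953 -0.002] y [-0.001 -0.002 -1.   ] shift units [-23.974   3.179 -20.958] turn units [-2.5000e-02 -2.4816e+01 -9.0000e-03]
```

Call:
drive_tool(motion=[[[-1, 0, -0.87], [0, 0, 0], 0.0], [[-1, 0, -0.87], [0, 0, 0], 0.0], [[-1, 0, -0.87], [0, 0, 0], 0.0], [[-1, 0, -0.87], [0, 0, 0], 0.0], [[-1, 0, -0.87], [0, 0, 0], 0.0], [[-1, 0, -0.87], [0, 0, 0], 0.0], [[-1, 0, -0.87], [0, 0, 0], 0.0], [[-1, 0, -0.87], [0, 0, 0], 0.0], [[-1, 0, -0.87], [0, 0, 0], 0.0], [[-1, 0, -0.87], [0, 0, 0], 0.0], [[-1, 0, -0.87], [0, 0, 0], 0.0], [[-1, 0, -0.87], [0, 0, 0], 0.0]])

```text
time: 1.3
tool_pos: [0.347, 0.2297, 0.1992]
tool_rot: [0.57, -0.57, -0.418, 0.418]
contact_force: [0.1, -0.0, 0.3]
gripper_width: 0.503
```

Call:
drive_tool(motion=[[[-1, 0, -0.87], [0, 0, 0], 0.0], [[-1, 0, -0.87], [0, 0, 0], 0.0], [[-1, 0, -0.87], [0, 0, 0], 0.0], [[-1, 0, -0.87], [0, 0, 0], 0.0], [[-1, 0, -0.87], [0, 0, 0], 0.0], [[-1, 0, -0.87], [0, 0, 0], 0.0], [[-1, 0, -0.87], [0, 0, 0], 0.0], [[-1, 0, -0.87], [0, 0, 0], 0.0], [[-1, 0, -0.87], [0, 0, 0], 0.0], [[-1, 0, -0.87], [0, 0, 0], 0.0], [[-1, 0, -0.87], [0, 0, 0], 0.0], [[-1, 0, -0.87], [0, 0, 0], 0.0]])

```text
time: 2.5
tool_pos: [0.5052, -0.1351, 0.199]
tool_rot: [0.571, -0.57, -0.418, 0.418]
contact_force: [-0.6, 0.0, 1.5]
gripper_width: 0.497
```

Call:
drive_tool(motion=[[[0, 0, 0], [0, 0.93, 0], 0.0], [[0, 0, 0], [0, 0.93, 0], 0.0], [[0, 0, 0], [0, 0.93, 0], 0.0], [[0, 0, 0], [0, 0.93, 0], 0.0], [[0, 0, 0], [0, 0.93, 0], 0.0], [[0, 0, 0], [0, 0.93, 0], 0.0], [[0, 0, 0], [0, 0.93, 0], 0.0], [[0, 0, 0], [0, 0.93, 0], 0.0], [[0, 0, 0], [0, 0.93, 0], 0.0], [[0, 0, 0], [0, 0.93, 0], 0.0], [[0, 0, 0], [0, 0.93, 0], 0.0], [[0, 0, 0], [0, 0.93, 0], 0.0]])

```text
time: 3.7
tool_pos: [0.5048, -0.1337, 0.1989]
tool_rot: [0.7, -0.7, -0.101, 0.101]
contact_force: [1.0, 0.3, 0.7]
gripper_width: 0.499
```

```bash
python3 -c "
from plan import *
need([.5069,-.1345,.0075],goalrot(16.5)); print(manip.state()['joint_pos'].round(3))"
```

```text
t 3.7 pos [ 0.5048 -0.1337  0.1989] F [0.98 0.3  0.66] M [-0.02 -0.06 -0.01] w 0.499
tool x [ 0.959  0.283 -0.001] y [-0.001  0.    -1.   ] shift units [ 0.078  7.658 -0.061] turn units [-0.008 -0.014 -0.009]
[-0.401 -0.195  1.849  0.     1.488 -0.688]
```

Call:
drive_tool(motion=[[[0.08, 0.95, -0.06], [0, 0, 0], 0.0], [[0, 0.95, 0], [0, 0, 0], 0.0], [[0, 0.95, 0], [0, 0, 0], 0.0], [[0, 0.95, 0], [0, 0, 0], 0.0], [[0, 0.95, 0], [0, 0, 0], 0.0], [[0, 0.95, 0], [0, 0, 0], 0.0], [[0, 0.9, 0], [0, 0, 0], 0.0], [[0, 0.4, 0], [0, 0, 0], 0.0], [[0, 0.3, 0], [0, 0, 0], 0.0], [[0, 0.2, 0], [0, 0, 0], 0.0], [[0, 0.05, 0], [0, 0, 0], 0.0], [[0, 0, 0], [0, 0, 0], 0.0]])

```text
time: 4.9
tool_pos: [0.5081, -0.1349, 0.0116]
tool_rot: [-0.699, 0.7, 0.103, -0.102]
contact_force: [-0.2, -0.2, 0.1]
gripper_width: 0.502
```

```bash
python3 - <<'E'
from plan import *
import cv2
need([.5069,-.1345,.0075],goalrot(16.5))
f=manip.grab_frame("side");cv2.imwrite("pics/s1.png",cv2.resize(f["img"][220:360,240:400],None,fx=4,fy=4,interpolation=2))
E
```

```text
t 4.9 pos [ 0.5081 -0.1349  0.0116] F [-0.24 -0.24  0.1 ] M [-0.04 -0.01 -0.03] w 0.502
tool x [0.958 0.286 0.001] y [ 0.001 -0.    -1.   ] shift units [-0.041  0.162  0.03 ] turn units [0.009 0.025 0.011]
```

View pics/s1.png

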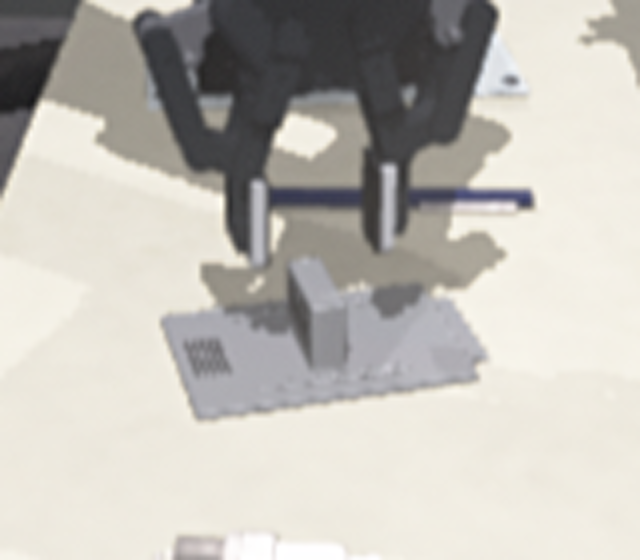

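The side crop shows the finger tips at crop (258,265) and (385,245), seemingly higher than or behind the rib (top at (320,265), base at (330,360)). I'll check that against the projection.

```bash
python3 - <<'E'
from h import *
f=load("side0")
for n,p in(("tcp",[.5081,-.1349,.0116]),("tcp+12",[.5081,-.1349,.0236]),("ribbase",[.5069,-.1345,.004]),("ribtop",[.5069,-.1345,.032])):
    for dy in(-.02,0,.02): q=proj(f,np.array(p)+[-.284*dy,dy,0])[0]; print(n,dy,((q-[240,220])*4).round(0))
E
python3 - <<'E'
import sys;sys.path.insert(0,".")
from plan import *
from h import *
f=manip.grab_frame("top");np.savez("pics/top1.npz",**f);cv2.imwrite("pics/t1.png",cv2.resize(f["img"][180:300,330:410],None,fx=5,fy=5,interpolation=2))
print(proj(f,[.5081,-.1349,.0116]))
E
```

```text
tcp -0.02 [327. 350.]
tcp 0 [314. 323.]
tcp 0.02 [301. 298.]
tcp+12 -0.02 [328. 323.]
tcp+12 0 [314. 297.]
tcp+12 0.02 [301. 272.]
ribbase -0.02 [324. 366.]
ribbase 0 [311. 339.]
ribbase 0.02 [298. 314.]
ribtop -0.02 [325. 303.]
ribtop 0 [311. 277.]
ribtop 0.02 [298. 253.]
[[369.54966843 238.89488493]]
```

View pics/t1.png

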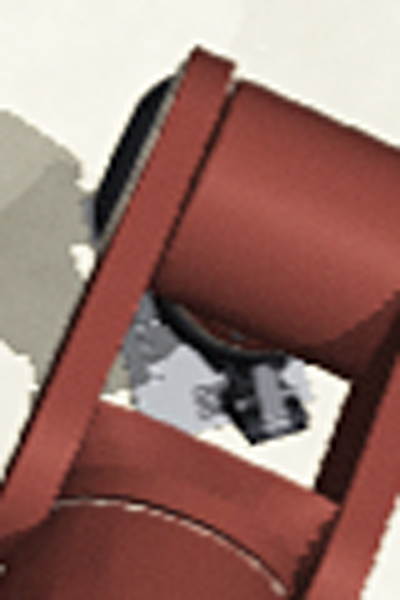

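```bash
python3 - <<'E'
from plan import *
from h import *
f=manip.grab_frame("side");np.savez("pics/side2.npz",**f)
cv2.imwrite("pics/s2.png",cv2.resize(f["img"][220:360,240:400],None,fx=4,fy=4,interpolation=2))
need([.5069,-.1345,.0075],goalrot(16.5))
E
```

```text
t 5.05 pos [ 0.5081 -0.135   0.0117] F [ 0.21 -0.99  0.41] M [-0.04 -0.   -0.03] w 0.499
tool x [0.958 0.286 0.001] y [ 0.001 -0.001 -1.   ] shift units [-0.042  0.167  0.032] turn units [0.011 0.024 0.013]
```

View pics/s2.png

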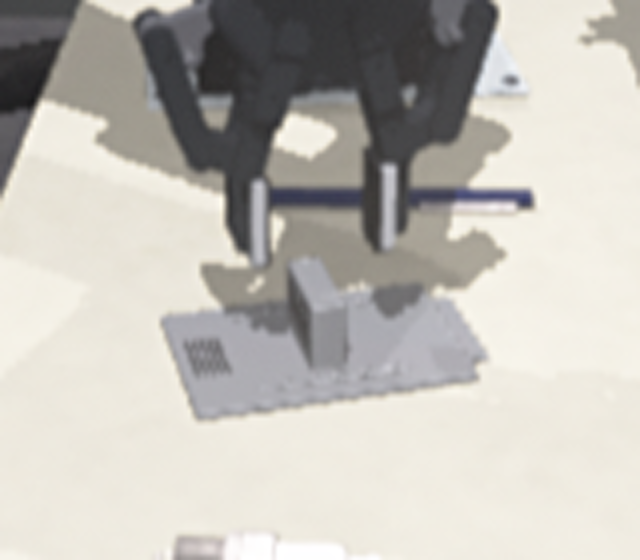

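The side picture is unchanged, so the offset is real. The depth at the finger tips (crop (258,250) and (385,235)) should settle where they are.

```bash
python3 - <<'E'
from h import *
f=load("side2");P=pts(f)
for n,x,y in(("Lpad",258,220),("Lpad",258,250),("Lpad",258,262),("Rpad",388,200),("Rpad",388,240),("ribtop",305,265),("ribface",325,340),("cover",250,370),("pen",320,196),("table",300,460)):
    print(n,P[220+y//4,240+x//4].round(4))
t=load("top0");print(pts(t)[238,369].round(4), pts(t)[236:241,362:378,2].round(3))
E
```

```text
Lpad [ 0.4866 -0.1549  0.0676]
Lpad [ 0.4864 -0.1528  0.0546]
Lpad [ 0.4863 -0.1525  0.0492]
Rpad [ 0.5362 -0.1399  0.0692]
Rpad [ 0.5366 -0.1393  0.0516]
ribtop [ 0.5038 -0.1226  0.0315]
ribface [ 0.5125 -0.1543  0.0157]
cover [ 0.4831 -0.1559  0.0035]
pen [ 0.508  -0.0119  0.0062]
table [ 0.505  -0.2117 -0.    ]
[ 0.5085 -0.1317  0.0307] [[2.000e-03 2.000e-03 4.000e-03 7.000e-03 4.000e-03 1.000e-03 3.000e-02
  3.100e-02 3.500e-02 3.000e-02 3.100e-02 3.400e-02 3.400e-02 3.100e-02
  2.900e-02 3.300e-02]
 [1.327e+00 5.000e-03 2.000e-03 3.500e-02 3.700e-02 3.500e-02 3.700e-02
  3.300e-02 3.400e-02 3.100e-02 3.500e-02 3.100e-02 3.100e-02 3.600e-02
  3.500e-02 3.300e-02]
 [3.300e-02 3.200e-02 3.300e-02 2.900e-02 3.100e-02 3.500e-02 3.500e-02
  3.100e-02 3.600e-02 2.800e-02 3.400e-02 3.000e-02 3.600e-02 3.100e-02
  3.300e-02 3.300e-02]
 [3.300e-02 2.900e-02 3.300e-02 3.100e-02 2.800e-02 3.300e-02 3.000e-02
  3.100e-02 3.400e-02 3.300e-02 2.800e-02 2.900e-02 2.900e-02 3.400e-02
  3.200e-02 3.100e-02]
 [3.000e-02 3.200e-02 3.000e-02 3.300e-02 3.200e-02 3.500e-02 3.200e-02
  3.400e-02 3.300e-02 3.200e-02 2.700e-02 3.100e-02 3.100e-02 3.100e-02
  3.000e-02 3.200e-02]]
```

```bash
python3 - <<'E'
from h import *
f=load("side0");P=pts(f);im=f["img"].astype(int)
print(proj(f,[.1885,.5952,.1985]),proj(f,[.1885,.5952,.2115]),proj(f,[.1885,.5952,.235]))
for v in range(60,104,3): print(v,[(u,P[v,u].round(3).tolist()) for u in range(195,232) if im[v,u].sum()<220][:40:8])
E
```

```text
[[213.60748469 112.45422901]] [[213.2356716 107.7907255]] [[212.55634017  99.2701419 ]]
60 [(195, [0.165, 0.536, 0.341]), (204, [0.185, 0.549, 0.341]), (212, [0.199, 0.582, 0.34]), (220, [0.213, 0.619, 0.339])]
63 [(195, [0.166, 0.528, 0.334]), (204, [0.183, 0.556, 0.333]), (212, [0.202, 0.568, 0.333]), (220, [0.214, 0.611, 0.331])]
66 [(195, [0.165, 0.53, 0.327]), (203, [0.177, 0.565, 0.325]), (211, [0.198, 0.569, 0.325]), (219, [0.212, 0.602, 0.324])]
69 [(195, [0.164, 0.529, 0.319]), (203, [0.175, 0.57, 0.317]), (211, [0.198, 0.566, 0.318]), (219, [0.209, 0.615, 0.315])]
72 [(195, [0.164, 0.529, 0.312]), (206, [0.186, 0.555, 0.31]), (214, [0.2, 0.587, 0.309]), (222, [0.216, 0.62, 0.307])]
75 [(195, [0.162, 0.532, 0.304]), (207, [0.189, 0.554, 0.303]), (220, [0.208, 0.626, 0.298])]
78 [(195, [0.164, 0.521, 0.297]), (203, [0.183, 0.53, 0.297]), (219, [0.202, 0.638, 0.289])]
81 [(197, [0.166, 0.532, 0.289]), (205, [0.185, 0.54, 0.288])]
84 [(200, [0.171, 0.542, 0.28]), (221, [0.206, 0.64, 0.273])]
87 [(200, [0.169, 0.546, 0.272]), (221, [0.207, 0.633, 0.265])]
90 [(201, [0.172, 0.544, 0.265]), (222, [0.208, 0.635, 0.257])]
93 [(201, [0.171, 0.544, 0.257]), (223, [0.21, 0.637, 0.248])]
96 []
99 []
102 []
```

The depth readings put the real pad ends about 36 mm above the reported TCP. They already did at the start (0.246 against 0.2), beyond the 13 mm swing-back. The horizontal position agrees. I can't take the reported height at face value, so I'll go down gently and watch the force.

Call:
drive_tool(motion=[[[-0.04, 0.08, 0.03], [0, 0, 0], 0.0], [[0, 0.08, 0], [0, 0, 0], 0.0], [[0, 0.06, 0], [0, 0, 0], 0.0], [[0, 0.06, 0], [0, 0, 0], 0.0], [[0, 0, 0], [0, 0, 0], 0.0]])

```text
time: 5.55
tool_pos: [0.5061, -0.1342, 0.0035]
tool_rot: [0.7, -0.7, -0.102, 0.102]
contact_force: [0.1, -0.2, -0.9]
gripper_width: 0.498
```

Call:
drive_tool(motion=[[[0, 0.04, 0], [0, 0, 0], 0.0], [[0, 0.04, 0], [0, 0, 0], 0.0], [[0, 0.04, 0], [0, 0, 0], 0.0], [[0, 0, 0], [0, 0, 0], 0.0]])

```text
time: 5.95
tool_pos: [0.5062, -0.1342, 0.0007]
tool_rot: [0.7, -0.7, -0.102, 0.102]
contact_force: [0.3, 0.4, 0.1]
gripper_width: 0.498
```

```bash
python3 - <<'E'
from plan import *
from h import *
f=manip.grab_frame("side");np.savez("pics/side3.npz",**f);P=pts(f);im=f["img"].astype(int)
need([.5069,-.1345,-.025],goalrot(16.5))
# pad (light grey strip) columns; print lowest finger points per column
for u0,u1 in((298,309),(332,342)):
    for v in range(270,304,3): print(v,[(u,P[v,u].round(3).tolist(),int(im[v,u].sum())) for u in range(u0,u1,3)])
E
```

```text
t 6.0 pos [ 0.5063 -0.1342  0.0008] F [0.42 0.01 0.16] M [ 0.01  0.   -0.02] w 0.499
tool x [ 0.958  0.286 -0.   ] y [-0.  0. -1.] shift units [ 0.021  1.031 -0.017] turn units [-0.001  0.024 -0.002]
270 [(298, [0.478, -0.157, 0.077], 202), (301, [0.482, -0.157, 0.077], 193), (304, [0.487, -0.154, 0.075], 234), (307, [0.484, -0.014, 0.005], 199)]
273 [(298, [0.477, -0.152, 0.069], 193), (301, [0.482, -0.151, 0.069], 303), (304, [0.486, -0.153, 0.07], 533), (307, [0.484, -0.015, -0.001], 407)]
276 [(298, [0.477, -0.152, 0.064], 209), (301, [0.482, -0.148, 0.062], 344), (304, [0.486, -0.153, 0.065], 527), (307, [0.485, -0.027, -0.001], 681)]
279 [(298, [0.477, -0.151, 0.059], 215), (301, [0.482, -0.149, 0.058], 343), (304, [0.486, -0.154, 0.06], 530), (307, [0.486, -0.04, 0.0], 646)]
282 [(298, [0.477, -0.15, 0.053], 210), (301, [0.482, -0.15, 0.053], 345), (304, [0.486, -0.15, 0.053], 534), (307, [0.486, -0.051, -0.0], 643)]
285 [(298, [0.477, -0.15, 0.048], 207), (301, [0.481, -0.146, 0.046], 341), (304, [0.486, -0.152, 0.049], 547), (307, [0.486, -0.06, -0.001], 412)]
288 [(298, [0.
[... 1957 characters left out ...]
426), (335, [0.535, -0.079, -0.002], 405), (338, [0.54, -0.08, -0.001], 356), (341, [0.545, -0.087, 0.003], 374)]
294 [(332, [0.53, -0.1, 0.005], 311), (335, [0.535, -0.097, 0.003], 336), (338, [0.54, -0.097, 0.003], 339), (341, [0.545, -0.097, 0.003], 338)]
297 [(332, [0.53, -0.105, 0.002], 383), (335, [0.535, -0.109, 0.004], 338), (338, [0.54, -0.107, 0.003], 336), (341, [0.545, -0.107, 0.003], 345)]
300 [(332, [0.53, -0.117, 0.003], 523), (335, [0.535, -0.116, 0.003], 430), (338, [0.54, -0.116, 0.003], 383), (341, [0.544, -0.116, 0.003], 522)]
303 [(332, [0.53, -0.126, 0.003], 519), (335, [0.535, -0.126, 0.003], 520), (338, [0.539, -0.126, 0.003], 522), (341, [0.544, -0.125, 0.002], 521)]
```

There is no contact at a reported z of 0, and the tips measure about 0.036. So the real finger ends sit about 35 mm behind the reported TCP. I'll use that offset and go down to a tip height of about 9 mm.

Call:
drive_tool(motion=[[[0.02, 0.2, -0.02], [0, 0, 0], 0.0], [[0, 0.2, 0], [0, 0, 0], 0.0], [[0, 0.2, 0], [0, 0, 0], 0.0], [[0, 0.2, 0], [0, 0, 0], 0.0], [[0, 0.12, 0], [0, 0, 0], 0.0], [[0, 0.08, 0], [0, 0, 0], 0.0], [[0, 0.04, 0], [0, 0, 0], 0.0], [[0, 0.04, 0], [0, 0, 0], 0.0], [[0, 0, 0], [0, 0, 0], 0.0]])

```text
time: 6.9
tool_pos: [0.507, -0.1346, -0.0261]
tool_rot: [-0.7, 0.7, 0.102, -0.102]
contact_force: [0.4, -0.5, -0.1]
gripper_width: 0.5
```

```bash
python3 - <<'E'
from plan import *
from h import *
f=manip.grab_frame("side");np.savez("pics/side4.npz",**f);P=pts(f);im=f["img"].astype(int)
need([.5069,-.1345,-.027],goalrot(16.5))
for u in (304,305,334,335):
    print(u,[(v,P[v,u].round(3)[1:].tolist()) for v in range(294,316,2)])
cv2.imwrite("pics/s4.png",cv2.resize(f["img"][220:360,240:400],None,fx=4,fy=4,interpolation=2))
E
```

```text
t 6.95 pos [ 0.5071 -0.1346 -0.026 ] F [-0.81  0.49 -0.44] M [0.01 0.   0.01] w 0.5
tool x [0.958 0.286 0.   ] y [ 0. -0. -1.] shift units [-0.005  0.039  0.007] turn units [0.002 0.024 0.002]
304 [(294, [-0.152, 0.033]), (296, [-0.15, 0.029]), (298, [-0.152, 0.026]), (300, [-0.151, 0.022]), (302, [-0.153, 0.02]), (304, [-0.154, 0.017]), (306, [-0.154, 0.013]), (308, [-0.15, 0.007]), (310, [-0.15, 0.004]), (312, [-0.154, 0.002]), (314, [-0.16, 0.003])]
305 [(294, [-0.151, 0.033]), (296, [-0.151, 0.029]), (298, [-0.152, 0.026]), (300, [-0.154, 0.024]), (302, [-0.153, 0.02]), (304, [-0.151, 0.015]), (306, [-0.152, 0.012]), (308, [-0.143, 0.003]), (310, [-0.148, 0.002]), (312, [-0.154, 0.002]), (314, [-0.158, 0.002])]
334 [(294, [-0.14, 0.027]), (296, [-0.139, 0.023]), (298, [-0.139, 0.02]), (300, [-0.139, 0.016]), (302, [-0.14, 0.013]), (304, [-0.128, 0.002]), (306, [-0.135, 0.003]), (308, [-0.141, 0.003]), (310, [-0.147, 0.003]), (312, [-0.153, 0.003]), (314, [-0.159, 0.003])]
335 [(294, [-0.779, 0.391]), (296, [-0.139, 0.023]), (298, [-0.139, 0.02]), (300, [-0.14, 0.016]), (302, [-0.14, 0.013]), (304, [-0.127, 0.001]), (306, [-0.136, 0.003]), (308, [-0.143, 0.004]), (310, [-0.147, 0.003]), (312, [-0.156, 0.004]), (314, [-0.159, 0.003])]
```

View pics/s4.png

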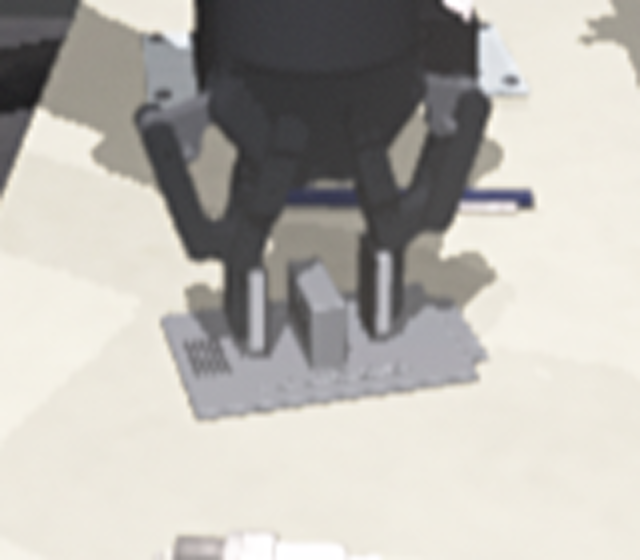

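The tips now straddle the rib (pads at crop (258,350) and (380,330), about 10 mm above the table). I'll close in two stages.

Call:
drive_tool(motion=[[[0, 0, 0], [0, 0, 0], 0.55], [[0, 0, 0], [0, 0, 0], 0.55], [[0, 0, 0], [0, 0, 0], 0.55]])

```text
time: 7.25
tool_pos: [0.507, -0.1346, -0.026]
tool_rot: [-0.7, 0.7, 0.102, -0.102]
contact_force: [-0.5, 0.0, 0.9]
gripper_width: 0.227
```

Call:
drive_tool(motion=[[[0, 0, 0], [0, 0, 0], 1], [[0, 0, 0], [0, 0, 0], 1], [[0, 0, 0], [0, 0, 0], 1], [[0, 0, 0], [0, 0, 0], 1]])

```text
time: 7.65
tool_pos: [0.5072, -0.1347, -0.0259]
tool_rot: [-0.7, 0.7, 0.102, -0.102]
contact_force: [-0.9, -0.1, 2.2]
gripper_width: 0.154
```

```bash
python3 - <<'E'
from plan import *
s=manip.state();print(s['tool_pos'],s['tool_rot'],s['contact_force'],s['gripper_width'])
E
```

```text
[ 0.50722254 -0.13472186 -0.02585796] [-0.69957065  0.69978868  0.10236803 -0.10206616] [-0.86352288 -0.14943645  2.19797146] 0.15408813500874372
```

The grip holds: the opening is 13 mm on the 14 mm rib. Lifting.

Call:
drive_tool(motion=[[[0, -0.3, 0], [0, 0, 0], 1], [[0, -0.7, 0], [0, 0, 0], 1], [[0, -0.9, 0], [0, 0, 0], 1], [[0, -0.9, 0], [0, 0, 0], 1], [[0, -0.9, 0], [0, 0, 0], 1], [[0, -0.9, 0], [0, 0, 0], 1], [[0, 0, 0], [0, 0, 0], 1]])

```text
time: 8.35
tool_pos: [0.5092, -0.1355, 0.0925]
tool_rot: [-0.698, 0.701, 0.104, -0.1]
contact_force: [1.1, -0.4, -1.9]
gripper_width: 0.15
```

```bash
cat >> plan.py <<'E'
YAW=8.2;c_,s_=np.cos(np.radians(YAW)),np.sin(np.radians(YAW))
OFF=np.array([.065,-.0259,0])
def tipgoal(s,z,pitch,lat=.08685,yaw=YAW):
    tip=np.array([s*c_-lat*s_,s*s_+lat*c_,z]);Rg=goalrot(yaw,pitch);return tip-Rg.apply(OFF),Rg
def tipnow():
    st=manip.state();A=rot(st["tool_rot"]);p=np.array(st["tool_pos"])+A.apply(OFF);X=A.as_matrix()[:,0];F=st["contact_force"]
    print("t %.2f tip s %.1f lat %.1f z %.1f mm pitch %.2f yaw %.2f | Fs %.2f Flat %.2f Fz %.2f M %s w %.3f"%(st["time"],*(1000*np.array([p[0]*c_+p[1]*s_,-p[0]*s_+p[1]*c_,p[2]])),-np.degrees(np.arcsin(X[2])),np.degrees(np.arctan2(X[1],X[0])),F[0]*c_+F[1]*s_,-F[0]*s_+F[1]*c_,F[2],st["ft_torque"].round(2),st["gripper_width"]))
E
python3 -c "
from plan import *
tipnow();need(*tipgoal(.570,.090,10))"
```

```text
t 8.35 tip s 548.8 lat -197.2 z 118.7 mm pitch -0.29 yaw 16.62 | Fs 1.04 Flat -0.60 Fz -1.91 M [-0.06 -0.05 -0.04] w 0.150
t 8.35 pos [ 0.5092 -0.1355  0.0925] F [ 1.12 -0.45 -1.91] M [-0.06 -0.05 -0.04] w 0.15
tool x [0.958 0.286 0.005] y [ 0.006 -0.003 -1.   ] shift units [ 2.384  0.631 11.522] turn units [0.191 1.677 2.058]
```

Call:
drive_tool(motion=[[[0.1, 0, 0.5], [0, 0, 0], 1], [[0.2, 0, 0.96], [0, 0, 0], 1], [[0.2, 0, 0.96], [0, 0, 0], 1], [[0.2, 0, 0.96], [0, 0, 0], 1], [[0.2, 0, 0.96], [0, 0, 0], 1], [[0.2, 0, 0.96], [0, 0, 0], 1], [[0.2, 0, 0.96], [0, 0, 0], 1], [[0.2, 0, 0.96], [0, 0, 0], 1], [[0.2, 0, 0.96], [0, 0, 0], 1], [[0.2, 0, 0.96], [0, 0, 0], 1], [[0.2, 0, 0.96], [0, 0, 0], 1], [[0.2, 0, 0.96], [0, 0, 0], 1]])

```text
time: 9.55
tool_pos: [0.4805, 0.1482, 0.0862]
tool_rot: [0.7, -0.7, -0.101, 0.104]
contact_force: [0.0, -1.0, -1.7]
gripper_width: 0.154
```

Call:
drive_tool(motion=[[[0.1, 0, 0.4], [0, 0.4, 0.5], 1], [[0, 0, 0], [0.1, 0.4, 0.5], 1], [[0, 0, 0], [0, 0.4, 0.5], 1], [[0, 0, 0], [0.1, 0.4, 0.5], 1], [[0, 0, 0], [0, 0, 0], 1]])

```text
time: 10.05
tool_pos: [0.4812, 0.1575, 0.0864]
tool_rot: [-0.699, 0.705, -0.01, -0.116]
contact_force: [-0.7, 0.1, -2.3]
gripper_width: 0.152
```

```bash
python3 -c "
from plan import *
tipnow();need(*tipgoal(.570,.065,10))"
```

```text
t 10.05 tip s 567.3 lat 87.6 z 100.3 mm pitch 10.26 yaw 8.62 | Fs -0.68 Flat 0.16 Fz -2.25 M [ 0.01 -0.14 -0.03] w 0.152
t 10.05 pos [0.4812 0.1575 0.0864] F [-0.69  0.06 -2.25] M [ 0.01 -0.14 -0.03] w 0.152
tool x [ 0.973  0.148 -0.178] y [-0.177 -0.021 -0.984] shift units [ 0.361  1.383 -0.022] turn units [-0.046  0.083 -0.053]
```

Call:
drive_tool(motion=[[[0.09, 0.35, -0.01], [-0.05, 0.08, -0.05], 1], [[0.09, 0.35, -0.01], [0, 0, 0], 1], [[0.09, 0.35, 0], [0, 0, 0], 1], [[0.09, 0.35, 0], [0, 0, 0], 1], [[0, 0, 0], [0, 0, 0], 1]])

```text
time: 10.55
tool_pos: [0.4839, 0.1568, 0.0508]
tool_rot: [-0.698, 0.707, -0.011, -0.112]
contact_force: [-0.6, -0.4, -2.0]
gripper_width: 0.15
```

```bash
python3 - <<'E'
from plan import *
from h import *
tipnow();need(*tipgoal(.570,.045,10))
f=manip.grab_frame("side");g=manip.grab_frame("top");np.savez("pics/side5.npz",**f);np.savez("pics/top5.npz",**g)
cv2.imwrite("pics/s5.png",np.hstack([cv2.resize(f["img"][170:260,265:385],(480,360),interpolation=2),cv2.resize(g["img"][180:300,200:280],(320,480),interpolation=2)[:360]]))
E
```

```text
t 10.55 tip s 569.8 lat 86.2 z 65.1 mm pitch 9.97 yaw 8.20 | Fs -0.70 Flat -0.33 Fz -2.03 M [ 0.06 -0.16 -0.01] w 0.150
t 10.55 pos [0.4839 0.1568 0.0508] F [-0.65 -0.43 -2.03] M [ 0.06 -0.16 -0.01] w 0.15
tool x [ 0.975  0.14  -0.173] y [-0.171 -0.025 -0.985] shift units [0.147 0.787 0.028] turn units [ 0.005 -0.     0.007]
```

View pics/s5.png

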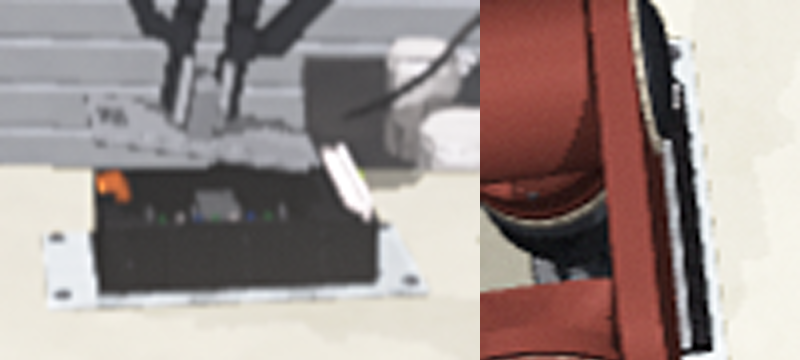

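The side crop shows the cover pitched tongue-down at (310,155), in line with and just short of the white strip at (345,180). The -x edge is above the latch at (112,185). In the top crop, the arm hides most of the cover. Lowering to the ledge height.

Call:
drive_tool(motion=[[[0.04, 0.25, 0.03], [0, 0, 0], 1], [[0.04, 0.25, 0], [0, 0, 0], 1], [[0.04, 0.2, 0], [0, 0, 0], 1], [[0.02, 0.1, 0], [0, 0, 0], 1], [[0, 0, 0], [0, 0, 0], 1]])

```text
time: 11.15
tool_pos: [0.4849, 0.1577, 0.0319]
tool_rot: [-0.698, 0.707, -0.01, -0.111]
contact_force: [-0.5, 0.5, -1.3]
gripper_width: 0.154
```

```bash
python3 -c "
from plan import *
tipnow();need(*tipgoal(.580,.042,10))"
```

```text
t 11.15 tip s 570.9 lat 86.9 z 46.3 mm pitch 9.84 yaw 8.20 | Fs -0.38 Flat 0.59 Fz -1.31 M [ 0.03 -0.12  0.03] w 0.154
t 11.15 pos [0.4849 0.1577 0.0319] F [-0.46  0.53 -1.31] M [ 0.03 -0.12  0.03] w 0.154
tool x [ 0.975  0.14  -0.171] y [-0.169 -0.025 -0.985] shift units [ 0.385  0.099 -0.003] turn units [ 0.004 -0.001  0.032]
```

Call:
drive_tool(motion=[[[0.014, 0.079, 0], [0, 0, 0], 1], [[0.014, 0.079, 0], [0, 0, 0], 1], [[0.1, -0.017, 0], [0, 0, 0], 1], [[0.1, -0.017, 0], [0, 0, 0], 1], [[0.1, -0.017, 0], [0, 0, 0], 1], [[0.08, -0.014, 0], [0, 0, 0], 1], [[0, 0, 0], [0, 0, 0], 1]])

```text
time: 11.85
tool_pos: [0.4954, 0.1592, 0.0287]
tool_rot: [-0.698, 0.707, -0.01, -0.11]
contact_force: [0.2, 0.3, -1.0]
gripper_width: 0.15
```

```bash
python3 -c "
from plan import *
tipnow()"
```

```text
t 11.85 tip s 581.5 lat 86.9 z 43.2 mm pitch 9.75 yaw 8.20 | Fs 0.21 Flat 0.26 Fz -1.00 M [ 0.05 -0.11  0.01] w 0.150
```

Call:
drive_tool(motion=[[[0.007, 0.035, 0], [0, 0, 0], 1], [[0.04, -0.007, 0], [0, 0, 0], 1], [[0.04, -0.007, 0], [0, 0, 0], 1], [[0.04, -0.007, 0], [0, 0, 0], 1], [[0, 0, 0], [0, 0, 0], 1]])

```text
time: 12.35
tool_pos: [0.4981, 0.1596, 0.0277]
tool_rot: [-0.698, 0.707, -0.01, -0.11]
contact_force: [-0.5, -0.5, -1.6]
gripper_width: 0.154
```

```bash
python3 -c "
from plan import *
tipnow()"
```

```text
t 12.35 tip s 584.3 lat 86.9 z 42.2 mm pitch 9.76 yaw 8.20 | Fs -0.56 Flat -0.42 Fz -1.63 M [ 0.01 -0.12  0.02] w 0.154
```

Call:
drive_tool(motion=[[[0.04, -0.007, 0], [0, 0, 0], 1], [[0.04, -0.007, 0], [0, 0, 0], 1], [[0, 0, 0], [0, 0, 0], 1]])

```text
time: 12.65
tool_pos: [0.5002, 0.1599, 0.0277]
tool_rot: [-0.698, 0.707, -0.01, -0.11]
contact_force: [-0.4, 0.2, -1.3]
gripper_width: 0.154
```

```bash
python3 -c "
from plan import *
tipnow()"
```

```text
t 12.65 tip s 586.3 lat 87.0 z 42.2 mm pitch 9.76 yaw 8.20 | Fs -0.35 Flat 0.21 Fz -1.31 M [-0.01 -0.11 -0.03] w 0.154
```

Call:
drive_tool(motion=[[[0.03, -0.005, 0], [0, 0, 0], 1], [[0.03, -0.005, 0], [0, 0, 0], 1], [[0, 0, 0], [0, 0, 0], 1]])

```text
time: 12.95
tool_pos: [0.5016, 0.1601, 0.0276]
tool_rot: [-0.698, 0.707, -0.01, -0.11]
contact_force: [-0.3, 0.2, -1.0]
gripper_width: 0.15
```

```bash
python3 -c "
from plan import *
tipnow()"
```

```text
t 12.95 tip s 587.8 lat 86.9 z 42.1 mm pitch 9.77 yaw 8.20 | Fs -0.25 Flat 0.25 Fz -0.99 M [ 0.07 -0.1   0.06] w 0.150
```

Call:
drive_tool(motion=[[[0.03, -0.005, 0], [0, 0, 0], 1], [[0, 0, 0], [0, 0, 0], 1]])

```text
time: 13.15
tool_pos: [0.5023, 0.1602, 0.0276]
tool_rot: [-0.698, 0.707, -0.01, -0.11]
contact_force: [-0.7, -0.0, -1.0]
gripper_width: 0.149
```

```bash
python3 -c "
from plan import *
tipnow()"
```

```text
t 13.15 tip s 588.5 lat 87.0 z 42.1 mm pitch 9.77 yaw 8.20 | Fs -0.67 Flat 0.07 Fz -1.02 M [ 0.02 -0.15  0.03] w 0.149
```

Call:
drive_tool(motion=[[[0.024, -0.004, 0], [0, 0, 0], 1], [[0.024, -0.004, 0], [0, 0, 0], 1], [[0, 0, 0], [0, 0, 0], 1]])

```text
time: 13.45
tool_pos: [0.5033, 0.1604, 0.0276]
tool_rot: [-0.698, 0.707, -0.01, -0.111]
contact_force: [-0.7, -0.6, -0.6]
gripper_width: 0.151
```

```bash
python3 -c "
from plan import *
tipnow()"
```

```text
t 13.45 tip s 589.5 lat 87.0 z 42.0 mm pitch 9.80 yaw 8.20 | Fs -0.82 Flat -0.46 Fz -0.62 M [ 0.02 -0.02 -0.  ] w 0.151
```

Call:
drive_tool(motion=[[[0.02, -0.003, 0], [0, 0, 0], 1], [[0, 0, 0], [0, 0, 0], 1]])

```text
time: 13.65
tool_pos: [0.5036, 0.1604, 0.0276]
tool_rot: [-0.698, 0.707, -0.01, -0.111]
contact_force: [-1.7, -0.5, -0.7]
gripper_width: 0.152
```

```bash
python3 -c "
from plan import *
tipnow();need(*tipgoal(.5895,.042,10))"
```

```text
t 13.65 tip s 589.8 lat 87.0 z 42.0 mm pitch 9.83 yaw 8.20 | Fs -1.80 Flat -0.22 Fz -0.70 M [-0.01  0.14  0.03] w 0.152
t 13.65 pos [0.5036 0.1604 0.0276] F [-1.75 -0.48 -0.7 ] M [-0.01  0.14  0.03] w 0.152
tool x [ 0.975  0.141 -0.171] y [-0.169 -0.025 -0.985] shift units [-0.014 -0.007 -0.004] turn units [0.005 0.001 0.034]
```

Call:
drive_tool(motion=[[[0.02, -0.003, 0], [0, 0, 0], 1], [[0, 0, 0], [0, 0, 0], 1]])

```text
time: 13.85
tool_pos: [0.5039, 0.1605, 0.0275]
tool_rot: [-0.698, 0.707, -0.01, -0.111]
contact_force: [-3.5, -0.6, 0.9]
gripper_width: 0.153
```

```bash
python3 -c "
from plan import *
tipnow()"
```

```text
t 13.85 tip s 590.1 lat 87.0 z 41.9 mm pitch 9.85 yaw 8.20 | Fs -3.56 Flat -0.12 Fz 0.94 M [-0.08  0.4   0.04] w 0.153
```

Contact with the back of the slot starts at s≈589.4 mm and reaches 3.6 N at 590.1. That is about 9 mm past the strip's front edge (seen at 581), so the tongue is inside and home. Next I'll swing down about the tip.

```bash
python3 -c "
from plan import *
for z,p in((.0413,8),(.0408,6.5),(.0405,5.5)): need(*tipgoal(.5900,z,p,lat=.087))"
```

```text
t 13.85 pos [0.5039 0.1605 0.0275] F [-3.51 -0.63  0.94] M [-0.08  0.4   0.04] w 0.153
tool x [ 0.975  0.141 -0.171] y [-0.169 -0.025 -0.985] shift units [0.034 0.11  0.002] turn units [ 0.004  0.    -0.37 ]
t 13.85 pos [0.5039 0.1605 0.0275] F [-3.51 -0.63  0.94] M [-0.08  0.4   0.04] w 0.153
tool x [ 0.975  0.141 -0.171] y [-0.169 -0.025 -0.985] shift units [0.067 0.196 0.002] turn units [ 0.004  0.    -0.67 ]
t 13.85 pos [0.5039 0.1605 0.0275] F [-3.51 -0.63  0.94] M [-0.08  0.4   0.04] w 0.153
tool x [ 0.975  0.141 -0.171] y [-0.169 -0.025 -0.985] shift units [0.091 0.252 0.002] turn units [ 0.004  0.    -0.87 ]
```

Call:
drive_tool(motion=[[[0.015, 0.055, 0], [0, 0, -0.19], 1], [[0.015, 0.055, 0], [0, 0, -0.19], 1], [[0, 0, 0], [0, 0, 0], 1]])

```text
time: 14.15
tool_pos: [0.5043, 0.1605, 0.0244]
tool_rot: [-0.7, 0.707, 0.002, -0.099]
contact_force: [-2.3, -0.4, -1.6]
gripper_width: 0.149
```

```bash
python3 -c "
from plan import *
tipnow()
for z,p in((.0408,6.5),(.0405,5.5)): need(*tipgoal(.5898,z,p,lat=.087))"
```

```text
t 14.15 tip s 590.0 lat 87.0 z 41.2 mm pitch 7.83 yaw 8.20 | Fs -2.36 Flat -0.02 Fz -1.65 M [-0.01  0.36 -0.03] w 0.149
t 14.15 pos [0.5043 0.1605 0.0244] F [-2.33 -0.35 -1.65] M [-0.01  0.36 -0.03] w 0.149
tool x [ 0.981  0.141 -0.136] y [-0.135 -0.02  -0.991] shift units [0.02  0.078 0.001] turn units [ 0.004  0.001 -0.266]
t 14.15 pos [0.5043 0.1605 0.0244] F [-2.33 -0.35 -1.65] M [-0.01  0.36 -0.03] w 0.149
tool x [ 0.981  0.141 -0.136] y [-0.135 -0.02  -0.991] shift units [0.041 0.135 0.001] turn units [ 0.004  0.001 -0.466]
```

Call:
drive_tool(motion=[[[0.022, 0.07, 0], [0, 0, -0.24], 1], [[0.022, 0.068, 0], [0, 0, -0.23], 1], [[0, 0, 0], [0, 0, 0], 1]])

```text
time: 14.45
tool_pos: [0.5053, 0.1607, 0.0213]
tool_rot: [-0.702, 0.707, 0.017, -0.084]
contact_force: [-3.1, -0.1, 0.4]
gripper_width: 0.152
```

```bash
python3 -c "
from plan import *
tipnow()
for z,p in((.0402,4.7),(.040,4)): need(*tipgoal(.5900,z,p,lat=.087))"
```

```text
t 14.45 tip s 590.2 lat 87.0 z 40.9 mm pitch 5.44 yaw 8.21 | Fs -3.06 Flat 0.35 Fz 0.44 M [-0.04  0.41  0.01] w 0.152
t 14.45 pos [0.5053 0.1607 0.0213] F [-3.08 -0.09  0.44] M [-0.04  0.41  0.01] w 0.152
tool x [ 0.985  0.142 -0.095] y [-0.094 -0.014 -0.995] shift units [0.008 0.064 0.001] turn units [ 0.004  0.001 -0.148]
t 14.45 pos [0.5053 0.1607 0.0213] F [-3.08 -0.09  0.44] M [-0.04  0.41  0.01] w 0.152
tool x [ 0.985  0.142 -0.095] y [-0.094 -0.014 -0.995] shift units [0.022 0.103 0.001] turn units [ 0.004  0.001 -0.288]
```

Call:
drive_tool(motion=[[[0.006, 0.036, 0], [0, 0, -0.15], 1], [[0, 0, 0], [0, 0, 0], 1]])

```text
time: 14.65
tool_pos: [0.5056, 0.1607, 0.0204]
tool_rot: [-0.703, 0.707, 0.022, -0.08]
contact_force: [-3.5, -0.1, 0.6]
gripper_width: 0.151
```

```bash
python3 -c "
from plan import *
tipnow()"
```

```text
t 14.65 tip s 590.2 lat 87.0 z 40.9 mm pitch 4.71 yaw 8.20 | Fs -3.51 Flat 0.42 Fz 0.62 M [0.01 0.39 0.03] w 0.151
```

Call:
drive_tool(motion=[[[0.006, 0.036, 0], [0, 0, -0.15], 1], [[0, 0, 0], [0, 0, 0], 1]])

```text
time: 14.85
tool_pos: [0.5058, 0.1608, 0.0195]
tool_rot: [-0.703, 0.707, 0.026, -0.075]
contact_force: [-2.3, 1.0, 0.4]
gripper_width: 0.154
```

```bash
python3 -c "
from plan import *
tipnow()"
```

```text
t 14.85 tip s 590.2 lat 87.0 z 40.9 mm pitch 3.94 yaw 8.20 | Fs -2.18 Flat 1.28 Fz 0.45 M [ 0.06  0.22 -0.01] w 0.154
```

The cover now rests on the ledge and the cam begins to take load at pitch 3.9°. I'll release the rib a little and rise clear.

Call:
drive_tool(motion=[[[0, 0, 0], [0, 0, 0], 0.3], [[0, 0, 0], [0, 0, 0], 0.3], [[0, 0, 0], [0, 0, 0], 0.3], [[0, -0.3, 0], [0, 0, 0], 0.3], [[0, -0.6, 0], [0, 0, 0], 0.3], [[0, -0.8, 0], [0, 0, 0], 0.3], [[0, -0.8, 0], [0, 0, 0], 0.3], [[0, 0, 0], [0, 0, 0], 0.3]])

```text
time: 15.65
tool_pos: [0.5133, 0.1619, 0.0866]
tool_rot: [-0.703, 0.707, 0.029, -0.072]
contact_force: [0.9, 0.7, 1.2]
gripper_width: 0.349
```

```bash
python3 - <<'E'
from plan import *
from h import *
tipnow()
f=manip.grab_frame("side");np.savez("pics/side6.npz",**f)
cv2.imwrite("pics/s6.png",cv2.resize(f["img"][170:260,265:385],(800,600),interpolation=2))
E
```

```text
t 15.65 tip s 597.6 lat 87.1 z 108.4 mm pitch 3.53 yaw 8.20 | Fs 1.03 Flat 0.56 Fz 1.25 M [-0.01 -0.08  0.02] w 0.349
```

View pics/s6.png

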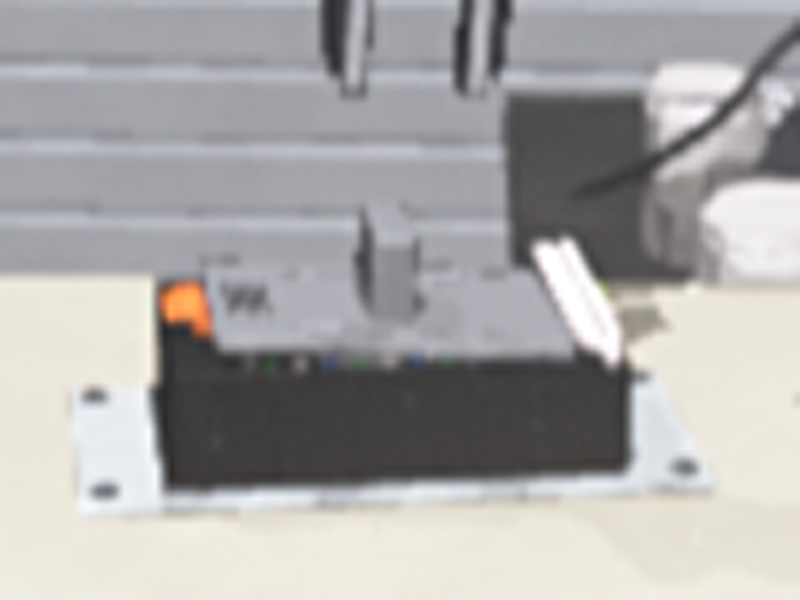

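The cover is seated: tongue under the strip at (600,330), near edge leaning on the orange latch at (205,310), rib clear. Next I'll shut the fingers, turn them a quarter turn so the 22 mm width lies along the cover's x, and press the thumb patch.

```bash
cat >> plan.py <<'E'
def pressgoal(x,z,sgn):
    s=.5249+x;lat=.087;p=[s*c_-lat*s_,s*s_+lat*c_,z]
    g=goalrot(YAW);return p,g*R.from_rotvec([0,sgn*np.pi/2,0])
E
python3 -c "
from plan import *
print(manip.state()['joint_pos'].round(2))
for k in(1,-1): need(*pressgoal(-.0395,.06,k))"
```

```text
[ 0.17 -0.01  1.88  0.    1.34  0.02]
t 15.7 pos [0.5119 0.1617 0.0845] F [ 0.35 -0.12  0.26] M [-0.08 -0.08  0.01] w 0.352
tool x [ 0.988  0.142 -0.065] y [-0.064 -0.009 -0.998] shift units [-1.707  1.094 -0.   ] turn units [ 0.585 17.993 -0.58 ]
t 15.7 pos [0.5119 0.1617 0.0845] F [ 0.35 -0.12  0.26] M [-0.08 -0.08  0.01] w 0.352
tool x [ 0.988  0.142 -0.065] y [-0.064 -0.009 -0.998] shift units [-1.707  1.094 -0.   ] turn units [ -0.58  -17.993  -0.585]
```

Call:
drive_tool(motion=[[[-0.85, 0, 0], [0, 0, -0.75], 1], [[-0.85, 0, 0], [0, 0, 0], 1], [[0, 0, 0], [0, 1, 0], 1], [[0, 0, 0], [0, 1, 0], 1], [[0, 0, 0], [0, 1, 0], 1], [[0, 0, 0], [0, 1, 0], 1], [[0, 0, 0], [0, 1, 0], 1], [[0, 0, 0], [0, 1, 0], 1], [[0, 0, 0], [0, 1, 0], 1], [[0, 0, 0], [0, 1, 0], 1], [[0, 0, 0], [0, 1, 0], 1], [[0, 0, 0], [0, 1, 0], 1]])

```text
time: 16.9
tool_pos: [0.467, 0.1551, 0.0822]
tool_rot: [-0.659, 0.661, -0.255, 0.251]
contact_force: [-0.1, -0.8, 0.8]
gripper_width: 0.003
```

Call:
drive_tool(motion=[[[0, 0, 0], [0, 1, 0], 1], [[0, 0, 0], [0, 1, 0], 1], [[0, 0, 0], [0, 1, 0], 1], [[0, 0, 0], [0, 1, 0], 1], [[0, 0, 0], [0, 1, 0], 1], [[0, 0, 0], [0, 1, 0], 1], [[0, 0, 0], [0, 1, 0], 1], [[0, 0, 0], [0, 1, 0], 1], [[0, 0, 0], [0, 0, 0], 1]])

```text
time: 17.8
tool_pos: [0.4671, 0.1551, 0.0823]
tool_rot: [-0.533, 0.536, -0.464, 0.462]
contact_force: [-0.2, 0.2, -0.2]
gripper_width: 0.002
```

```bash
python3 - <<'E'
from plan import *
from h import *
need(*pressgoal(-.0395,.03,1))
f=manip.grab_frame("side");np.savez("pics/side7.npz",**f);P=pts(f);p=manip.state()["tool_pos"]
m=(abs(P[...,0]-p[0])<.02)&(abs(P[...,1]-p[1])<.03)&(P[...,2]>p[2]+.005)&(P[...,2]<p[2]+.06)&(f["img"].sum(-1)<600)
z=P[m];i=np.argsort(z[:,2])[:8];print(len(z),p,z[i].round(3))
E
```

```text
t 17.8 pos [0.4671 0.1551 0.0823] F [-0.23  0.24 -0.23] M [-0.01  0.04  0.  ] w 0.002
tool x [ 0.143 -0.99   0.   ] y [-0.006 -0.001 -1.   ] shift units [-0.003  2.091  0.053] turn units [0.074 0.002 0.004]
148 [0.46718439 0.15516716 0.08243262] [[0.463 0.151 0.113]
 [0.473 0.151 0.113]
 [0.471 0.15  0.113]
 [0.467 0.149 0.114]
 [0.475 0.149 0.114]
 [0.469 0.147 0.114]
 [0.477 0.148 0.114]
 [0.465 0.146 0.115]]
```

Call:
drive_tool(motion=[[[0, 0.6, 0.05], [0.07, 0, 0], 1], [[0, 0.6, 0], [0, 0, 0], 1], [[0, 0.4, 0], [0, 0, 0], 1], [[0, 0.3, 0], [0, 0, 0], 1], [[0, 0.1, 0], [0, 0, 0], 1], [[0, 0, 0], [0, 0, 0], 1]])

```text
time: 18.45
tool_pos: [0.4688, 0.1554, 0.0329]
tool_rot: [0.535, -0.534, 0.463, -0.463]
contact_force: [1.0, -0.5, -0.5]
gripper_width: 0.006
```

```bash
python3 -c "
from plan import *
need(*pressgoal(-.0395,.02,1))"
```

```text
t 18.45 pos [0.4688 0.1554 0.0329] F [ 1.02 -0.48 -0.52] M [ 0.01 -0.03 -0.  ] w 0.006
tool x [ 0.143 -0.99   0.   ] y [ 0.001 -0.    -1.   ] shift units [-0.003  0.515 -0.032] turn units [-0.006  0.003  0.004]
```

Call:
drive_tool(motion=[[[0, 0.08, -0.03], [0, 0, 0], 1], [[0, 0.08, 0], [0, 0, 0], 1], [[0, 0.06, 0], [0, 0, 0], 1], [[0, 0, 0], [0, 0, 0], 1]])

```text
time: 18.85
tool_pos: [0.4683, 0.1553, 0.0277]
tool_rot: [0.535, -0.534, 0.463, -0.463]
contact_force: [0.0, 0.5, 0.2]
gripper_width: -0.004
```

Call:
drive_tool(motion=[[[0, 0.04, 0], [0, 0, 0], 1], [[0, 0.04, 0], [0, 0, 0], 1], [[0, 0.04, 0], [0, 0, 0], 1], [[0, 0, 0], [0, 0, 0], 1]])

```text
time: 19.25
tool_pos: [0.4682, 0.1553, 0.0246]
tool_rot: [0.535, -0.534, 0.463, -0.463]
contact_force: [-0.1, -0.3, 0.9]
gripper_width: 0.001
```

Call:
drive_tool(motion=[[[0, 0.04, 0], [0, 0, 0], 1], [[0, 0.04, 0], [0, 0, 0], 1], [[0, 0, 0], [0, 0, 0], 1]])

```text
time: 19.55
tool_pos: [0.4682, 0.1553, 0.0226]
tool_rot: [0.535, -0.534, 0.463, -0.463]
contact_force: [-0.5, -0.6, 0.0]
gripper_width: -0.004
```

Call:
drive_tool(motion=[[[0, 0.04, 0], [0, 0, 0], 1], [[0, 0.04, 0], [0, 0, 0], 1], [[0, 0, 0], [0, 0, 0], 1]])

```text
time: 19.85
tool_pos: [0.4684, 0.1553, 0.0207]
tool_rot: [0.535, -0.534, 0.463, -0.463]
contact_force: [-0.5, 0.3, -0.2]
gripper_width: 0.002
```

Call:
drive_tool(motion=[[[0, 0.04, 0], [0, 0, 0], 1], [[0, 0.04, 0], [0, 0, 0], 1], [[0, 0, 0], [0, 0, 0], 1]])

```text
time: 20.15
tool_pos: [0.4684, 0.1554, 0.0193]
tool_rot: [0.535, -0.534, 0.463, -0.463]
contact_force: [-2.7, -0.5, 3.7]
gripper_width: 0.001
```

Call:
drive_tool(motion=[[[0, 0.04, 0], [0, 0, 0], 1], [[0, 0.04, 0], [0, 0, 0], 1], [[0, 0, 0], [0, 0, 0], 1]])

```text
time: 20.45
tool_pos: [0.4685, 0.1554, 0.0169]
tool_rot: [0.535, -0.534, 0.462, -0.464]
contact_force: [-0.9, -0.5, -0.5]
gripper_width: 0.001
```

Call:
drive_tool(motion=[[[0, 0.04, 0], [0, 0, 0], 1], [[0, 0.04, 0], [0, 0, 0], 1], [[0, 0, 0], [0, 0, 0], 1]])

```text
time: 20.75
tool_pos: [0.4685, 0.1553, 0.0147]
tool_rot: [0.535, -0.534, 0.463, -0.463]
contact_force: [-0.3, 0.2, 0.6]
gripper_width: -0.003
```

```bash
python3 - <<'E'
from plan import *
from h import *
need(*pressgoal(-.0395,.02,1))
f=manip.grab_frame("side");np.savez("pics/side8.npz",**f)
cv2.imwrite("pics/s8.png",cv2.resize(f["img"][170:260,265:385],(800,600),interpolation=2))
E
```

```text
t 20.75 pos [0.4685 0.1553 0.0147] F [-0.34  0.15  0.64] M [ 0.04 -0.01  0.03] w -0.003
tool x [ 0.143 -0.99   0.   ] y [ 0.002 -0.    -1.   ] shift units [-0.003 -0.213 -0.017] turn units [-0.019 -0.001  0.004]
```

View pics/s8.png

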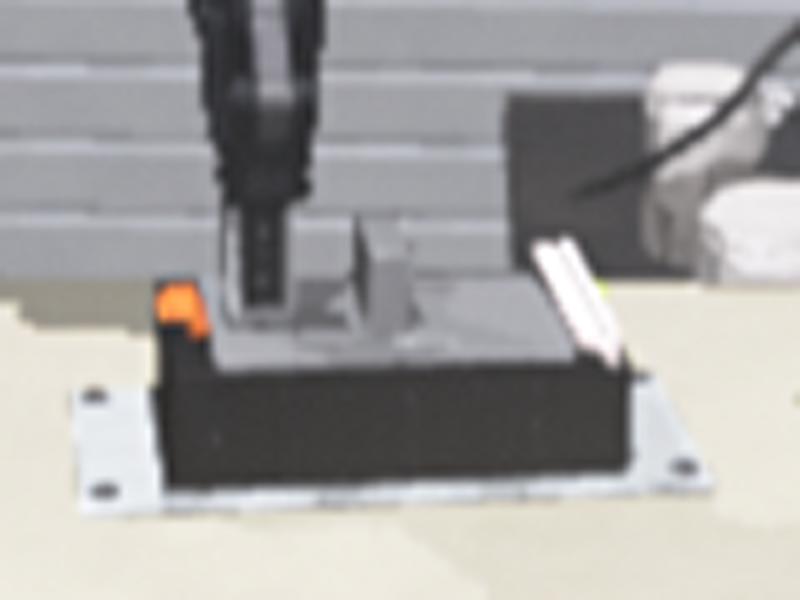

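The cover has dropped: its near long edge (220-600, 365) now lies down inside the box and the gap is gone. I'll follow it down lightly to check that it is on the ledges.

Call:
drive_tool(motion=[[[0, 0.04, 0], [0, 0, 0], 1], [[0, 0.04, 0], [0, 0, 0], 1], [[0, 0, 0], [0, 0, 0], 1]])

```text
time: 21.1
tool_pos: [0.4681, 0.1553, 0.0124]
tool_rot: [0.535, -0.534, 0.463, -0.463]
contact_force: [-0.6, 0.5, 0.6]
gripper_width: -0.001
```

Call:
drive_tool(motion=[[[0, 0.03, 0], [0, 0, 0], 1], [[0, 0, 0], [0, 0, 0], 1]])

```text
time: 21.3
tool_pos: [0.4681, 0.1553, 0.0123]
tool_rot: [0.535, -0.534, 0.463, -0.463]
contact_force: [-1.7, -0.0, 4.4]
gripper_width: -0.001
```

Firm contact at 0.0124, which is 7.1 mm below first touch, exactly the drop needed to lie flat. One more light press, then rise.

Call:
drive_tool(motion=[[[0, 0.025, 0], [0, 0, 0], 1], [[0, 0, 0], [0, 0, 0], 1]])

```text
time: 21.5
tool_pos: [0.4682, 0.1553, 0.0123]
tool_rot: [-0.534, 0.535, -0.463, 0.463]
contact_force: [-4.9, -0.6, 8.7]
gripper_width: 0.0
```

Call:
drive_tool(motion=[[[0, -0.1, 0], [0, 0, 0], 1], [[0, -0.4, 0], [0, 0, 0], 1], [[0, -0.8, 0], [0, 0, 0], 1], [[0, -1, 0], [0, 0, 0], 1], [[0, -1, 0], [0, 0, 0], 1], [[0, -1, 0], [0, 0, 0], 1], [[0, -1, 0], [0, 0, 0], 1], [[0, -0.6, 0], [0, 0, 0], 1], [[-0.8, 0, -0.8], [0, 0, 0], 1], [[-0.8, 0, -0.8], [0, 0, 0], 1], [[-0.8, 0, -0.8], [0, 0, 0], 1], [[-0.8, 0, -0.8], [0, 0, 0], 1]])

```text
time: 22.7
tool_pos: [0.3765, 0.2235, 0.1586]
tool_rot: [0.535, -0.534, 0.463, -0.463]
contact_force: [0.0, 1.2, 0.5]
gripper_width: -0.0
```

Call:
drive_tool(motion=[[[-1, 0, 0], [0, 0, 0], 0], [[-1, 0, 0], [0, 0, 0], 0], [[-1, 0, 0], [0, 0, 0], 0], [[-1, 0, 0], [0, 0, 0], 0], [[-1, 0, 0], [0, 0, 0], 0], [[-1, 0, 0], [0, 0, 0], 0], [[0, 0, 0], [0, 0, 0], 0]])

```text
time: 23.4
tool_pos: [0.3554, 0.3734, 0.1585]
tool_rot: [0.535, -0.535, 0.462, -0.462]
contact_force: [0.0, -0.4, 0.6]
gripper_width: 0.502
```

```bash
python3 - <<'E'
from plan import *
from h import *
print(manip.state()["tool_pos"],manip.state()["contact_force"])
f=manip.grab_frame("side");g=manip.grab_frame("top");np.savez("pics/side9.npz",**f);np.savez("pics/top9.npz",**g)
P=pts(f)
def toseat(p): q=p-np.array([.507,.1608,.04]);return np.stack([q[...,0]*c_+q[...,1]*s_,-q[...,0]*s_+q[...,1]*c_,q[...,2]],-1)*1000
for n,F in(("side",f),("top",g)):
    Q=toseat(pts(F))
    for a,b in((-52,-36),(-36,-12),(12,36),(36,54)):
        m=(Q[...,0]>a)&(Q[...,0]<b)&(abs(Q[...,1])<30)&(abs(Q[...,2])<25); print(n,a,b,m.sum(),np.median(Q[m][:,2]).round(2))
cv2.imwrite("pics/e.png",np.hstack([cv2.resize(f["img"][180:255,270:375],(500,357),interpolation=2),cv2.resize(g["img"][185:290,200:265],(300,485),interpolation=2)[:357]*0+cv2.resize(g["img"][185:290,200:265],(300,357),interpolation=2)]))
E
```

```text
[0.3554223  0.37341144 0.1584758 ] [ 0.02259971 -0.43113792  0.58823874]
side -52 -36 74 3.06
side -36 -12 105 3.23
side 12 36 105 2.91
side 36 54 81 2.87
top -52 -36 212 4.3
top -36 -12 323 4.11
top 12 36 316 3.93
top 36 54 233 3.83
```

View pics/e.png

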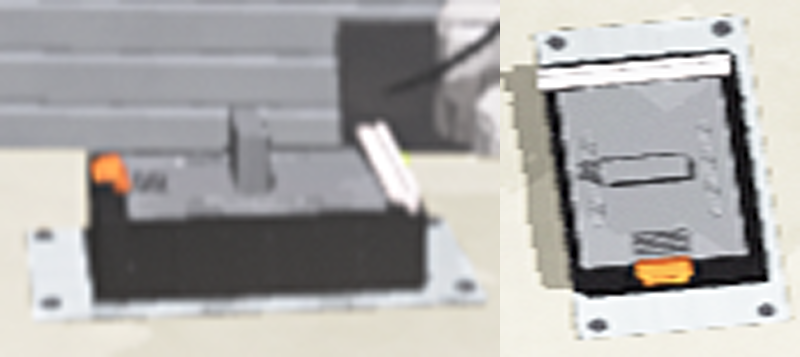

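The cover lies flat: its top is 3.8 to 4.3 mm above the ledges from end to end. The tongue end is under the strip (crop (635,70)), and the latch (665,270) overlaps the cover's edge at y≈265. Last, I'll check that the latch is back at rest and that the small things have not moved, then hand in.

```bash
python3 - <<'E'
from h import *
from plant import manip
f0,f1=load("top0"),load("top9")
for n,sl in(("pen",np.s_[185:265,300:320]),("marker",np.s_[190:260,168:190]),("plug",np.s_[220:270,425:445])):
    print(n,np.abs(f0["img"][sl].astype(int)-f1["img"][sl]).mean().round(2))
for f in(f0,f1):
    b=f["img"][255:274,222:250].astype(int);m=(b[...,2]-b[...,0]>110);v,u=np.nonzero(m);c=ray(f,[[u.mean()+222,v.mean()+255]],.052)[0]*1000;print("latch",m.sum(),c.round(1))
    b=f["img"][196:214,203:255].astype(int);m=b.min(-1)>246;v,u=np.nonzero(m);print("strip",m.sum(),(ray(f,[[u.mean()+203,v.mean()+196]],.053)[0]*1000).round(1))
print(manip.state()["time"],manip.job_done())
E
```

```text
pen 5.68
marker 3.44
plug 1.45
latch 85 [444.8 151.8  52. ]
strip 188 [568.1 170.2  53. ]
latch 83 [444.7 151.5  52. ]
strip 177 [568.1 170.   53. ]
the job is handed in; nothing more can be done
23.5 None
```

```bash
python3 - <<'E'
from h import *
for n in("top0","top9"):
    f=load(n);g=f["img"].astype(int)
    for k,(a,b,c,d) in dict(pen=(185,265,300,320),marker=(190,260,168,190),plug=(220,270,425,445)).items():
        r=g[a:b,c:d]; m=(abs(r-np.array([228,239,241])).sum(-1)>150);v,u=np.nonzero(m);print(n,k,m.sum(),(ray(f,[[u.mean()+c,v.mean()+a]],.006)[0]*1000).round(1))
E
```

```text
top0 pen 356 [534.   -5.6   6. ]
top0 marker 135 [525.5 286.1   6. ]
top0 plug 152 [ 490.2 -272.7    6. ]
top9 pen 359 [533.4  -5.6   6. ]
top9 marker 149 [528.4 285.1   6. ]
top9 plug 153 [ 490.2 -272.7    6. ]
```

The cover is back on the fuse box: tongue under the white strip, other end snapped under the orange latch, lying flat. The gripper has let go and stands clear, and I handed the job in at 23.5 s.

**How it went**
- **Seating the tongue:** I took the cover by its rib and slid the tongue under the strip at about 10° until it stopped. The highest push read along the plate was about 3.6 N.
- **Snapping it down:** I swung the cover down onto the latch, released the rib and pressed the thumb patch with shut fingers. It went down after a reading of 3.7 N. A last check press on the seated cover read 8.7 N down and about 5 N sideways towards the latch.

**Last checks**
- **Flat:** the cover's top is 3.8–4.3 mm above the ledges along its length in the top camera. The side camera reads 2.9–3.2 mm, equally level but about 1 mm lower.
- **Latch and strip:** both are within 0.3 mm of where they were before, and the latch overlaps the cover's edge.
- **Small things:** the plug has not moved and the pen is within 0.6 mm. The highlighter's measured centre differs by about 3 mm. I put that down to a changed lighting mask, as the arm never went down near it, but I did not confirm it.

**What disagreed**
- **Fingertip height:** the real finger ends sat about 30–35 mm behind the reported TCP. I found this by depth images before the grasp and worked from the measured heights.
- **Box shift:** pictures suggested about −1 to −4 mm along the plate, but by feel it was close to 0.

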